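# Feed the roller mixer from the jar rack

### The arm

A 7-joint arm with a two-finger parallel gripper is mounted at the origin on the work surface. World frame = base frame: x ahead of the robot, y to its left, z up, the work surface at z = 0. Lengths are in m, angles in rad, forces in N, time in s.
With the tool pointing down it reaches from about 0.4 to 0.875 m from the base axis. Payload 19.3 kg.
Tool frame: the origin (TCP) lies midway between the tips of the shut fingers; the grasp point (between the pads) lies 19 mm behind it; z points along the fingers, y is the line along which they close (so a half turn about z gives the same grasp; the last joint's range is limited). The gripper opens to 85 mm and grips with 20 to 120 N. Pads are 22 mm wide; open, the fingers measure 114 mm over their backs; the gripper's body (76 mm by 85 mm) begins 54 mm behind the grasp point. The pads swing forward as they close: fully open they stand 13 mm farther back than shut.
Start: joints at [-1.202, 0.521, -0.036, 1.599, 0.021, 1.021, -0.113], TCP at [0.266, 0.566, 0.231] pointing down, gripper open.
Joint ranges: [-2.91, 2.91], [-0.3, 2.13], [-1.5, 1.42], [0.17, 2.43], [-1.26, 4.41], [0.16, 1.93], [-2.52, 2.52]. Speed limits (rad/s): [1.89, 1.89, 2.39, 2.39, 3.01, 3.01, 3.01].

### API

Orientations are given as [roll, pitch, yaw] about the fixed x, y, z axes, in that order (R = Rz(yaw) Ry(pitch) Rx(roll)).
In Python, from workcell import bot gives the robot as it stands.
- The arm moves only by the shell command python3 nudge.py 'ROWS' [FORCE]. ROWS is a JSON object with one list for each field, all of the same length, 1 to 5, a row being the entries at one place: jaw (the finger opening in m), x, y, z (the shift in units of 100 mm), rx, ry, rz (a rotation vector in units of 0.1 rad); each row is the pose to reach, as a shift and turn from the pose commanded when the command began, along the tool's axes at that moment; what a row does not reach only later rows make up. A row lasts 1/8 s, in which the tool goes at most 0.0625 m and 0.188 rad, less where a joint would pass 70% of its speed; a pose out of reach is approached as far as the arm can. The fingers move at their own pace and stop on an object; FORCE is the grip in N (left out, the last holds). Time passes only in rows, so rows that do not move let the fingers close. It prints the time, the measured TCP pose, the force, the opening and the grip force at its end. Input that does not fit is refused with a message, and nothing moves.
- bot.observe(): the state, without advancing time (a new reading comes with each control period).
- bot.grab_frame(name): name is "side" or "top" or "wrist"; returns the picture (480x640x3 uint8, blue, green, red); there is no depth.
- bot.calibration(name): a dict with "vfov" (degrees; the focal length in pixels is half the picture's height over the tangent of half this angle, whatever the lens; pixels are square), "cx", "cy" (the principal point, pixels), "eye" and "attitude" of the camera in the world. Camera axes: x right, y down, z forward; pixel columns grow to the right and rows downward; lengths in m; the calibration is good to about 2 mm. The wrist camera is an equidistant fisheye: a pixel r from the principal point sees the ray r / f radians off the axis. A picture is of the moment at which its call begins: read the wrist's pose just before it. calibration takes no time and is no camera call; for the wrist camera it gives the pose at the moment of the call.
- bot.job_done(): hands the job in; it is judged then, once.
The state is a dict: "clock": time; "qpos": joint angles; "qd": joint speeds; "joint_efforts": joint torques, N m; "position": TCP position; "tool_rot": TCP orientation; "force": force on the tool from outside, world axes, zero at the start; "moment": the same for the moment, N m; "grip_width": finger opening in m; "finger_force": force on a finger pad.
Only numpy, scipy, OpenCV 4.12 (cv2) and the standard library are available. Lean on these libraries where they do the work, as an engineer would, in place of code of your own. Each camera call takes 0.05 s, during which the arm holds its last target. There are 200 camera calls.

### The job

Take the front jar out of the flow-rack lane that holds the wide jars, letting the ones behind roll forward to the stop, and lay it on its side, without dropping it, in the empty middle place between the rollers of the mixer. Then, with the jar let go, switch the mixer on by pushing its lever fully over to the other side. Take only that one jar and leave all the other jars and things where they are.

Things in the scene. Friction and masses are not known exactly. Their poses are not given: they have to be found in the camera images.
- rack_wide: Aluminium gravity flow-rack lane, fixed to the bench, 225 x 77 mm, holding the three WIDE jars. Origin on the bench under its middle; +x runs up the lane, away from the robot; z up. The lane floor is 50 mm up at the origin and falls 9.7 degrees towards -x. Side rails rise 8 mm above the floor, 71 mm apart inside, 77 outside. The rack of slim jars, same shape, stands beside it, left or right.
- stop (a point): Where the wide lane's floor meets the black front stop (16 mm high, 6 mm thick); 33 mm above the bench. In the rack's frame a wide jar lying at the stop has its axis at x = -81, z = 64 mm; the second one x = -27, z = 73 mm.
- jar_front: Foremost of the three wide jars in the lane: closed white plastic jar with grey screw cap, lying on its side across the lane; diameter 54 mm, length 66 mm over flat base and flat cap (cap 48 mm across, 16 mm of the length), about 110 to 225 g. Origin on its axis at half length; y is the jar's axis, cap to +y; x and z turn as it rolls.
- jar_next: Second wide jar in the lane, same as the front one and touching it; rolls down to the stop by itself when the front one is lifted out. Origin at its centre, y along its axis.
- jar_third: Third wide jar in the lane, behind the second; rolls forward with it. Origin at its centre, y along its axis.
- rack_slim: The other rack, same shape and frame as rack_wide, holding three slim jars; not to be used.
- slim_1: Slim jar 1 of 3 in the other rack (1 is foremost): diameter 38 mm, length 66 mm, otherwise like the wide jars. Leave it. Origin at its centre, y along its axis.
- slim_2: Slim jar 2 of 3 in the other rack (1 is foremost): diameter 38 mm, length 66 mm, otherwise like the wide jars. Leave it. Origin at its centre, y along its axis.
- slim_3: Slim jar 3 of 3 in the other rack (1 is foremost): diameter 38 mm, length 66 mm, otherwise like the wide jars. Leave it. Origin at its centre, y along its axis.
- mixer: White roller mixer fixed to the bench, 270 mm in x. Four black rollers (diameter 34 mm, not turning, axes at z = 75, x = -99, -33, 33, 99 mm) run along y between end plates (inner faces y = -76 and 76, tops z = 90 mm). Jars lie between neighbouring rollers: three places, outer two taken. Control box at y = -84 to -146 mm, top z = 85 mm. Origin on the bench under the middle of the rollers; z up.
- place (a point): Centre of the empty middle place: where the centre of a wide jar comes to be when it lies between the two middle rollers (104 mm above the bench). Same axes as the mixer; the jar's axis must lie along y, either way round.
- mixing_1: Wide jar already lying in the mixer's place at x = -66 mm. Leave it. Its side is 12 mm from that of a jar in the middle place.
- mixing_2: Wide jar already lying in the mixer's place at x = +66 mm. Leave it.
- switch (a joint): Angle of the mixer's switch lever, rad: 0 = leaning to the mixer's -x (off, starts at 0 to 0.2), 0.5 = upright, 1.0 = end stop, leaning to the mixer's +x (on). Stays where it is left; takes about 1 N at the tip.
- switch_tip (a point): Centre of the black ball (diameter 26 mm) at the end of the switch lever, a 10 mm rod, 60 mm from pivot to ball centre. In the mixer's frame the pivot is at x = -70, y = -115, z = 107 mm and the lever turns about y.
- switch_base: Grey block on the control box that carries the lever, 70 x 50 mm, top 110 mm above the bench, with a round boss about the pivot up to 120 mm. Origin under its centre, 85 mm above the bench; axes as the mixer's.
- bucket_1: Blue open centrifuge bucket, 82 mm diameter, 105 mm high; bystander. Origin under its centre.
- adapter: White tube adapter, 68 mm diameter, 62 mm high with two thin black posts to 105 mm; bystander. Origin under its centre.
- clear_cap: Clear conical ring cap, 84 mm diameter, 28 mm high; bystander. Origin under its centre.

How it is judged:
On the way, in this order (a step that is already met when the one before it is completed fails the run):
1. the front wide jar is lifted clear of its lane and the two behind have rolled forward to the stop (z of jar_front in the frame of rack_wide above 0.11 m and x of jar_next in the frame of rack_wide below -0.07 m and z of jar_next in the frame of rack_wide below 0.074 m and x of jar_third in the frame of rack_wide below -0.014 m and z of jar_third in the frame of rack_wide below 0.083 m and y of jar_next in the frame of rack_wide between -0.012 and 0.012 m and y of jar_third in the frame of rack_wide between -0.012 and 0.012 m), for 0.1 s.
2. the jar lies released in the mixer's middle place, the switch still off (x of jar_front in the frame of mixer between -0.006 and 0.006 m and y of jar_front in the frame of mixer between -0.025 and 0.025 m and z of jar_front in the frame of mixer between 0.099 and 0.109 m and angle between the y axis of jar_front and the y axis of mixer, either way round below 0.12 rad and contact force between the fingers and jar_front below 0.2 N and linear speed of jar_front below 0.05 m/s and value of joint switch below 0.5 rad), for 0.2 s.
3. the switch lever is fully over (value of joint switch above 0.85 rad), for 0.1 s.
At the end, for the whole second after the job is handed in: Jar released at rest in the middle place (6 mm across the rollers, 25 mm along, 5 mm in height, axis within 0.12 rad); the other two wide jars rest one place further down their lane; lever past 0.85 rad; all other jars and bystanders within 25 mm of their start (x of jar_front in the frame of mixer between -0.006 and 0.006 m and y of jar_front in the frame of mixer between -0.025 and 0.025 m and z of jar_front in the frame of mixer between 0.099 and 0.109 m and angle between the y axis of jar_front and the y axis of mixer, either way round below 0.12 rad and contact force between the fingers and jar_front below 0.2 N and linear speed of jar_front below 0.05 m/s and x of jar_next in the frame of rack_wide below -0.07 m and z of jar_next in the frame of rack_wide below 0.074 m and x of jar_third in the frame of rack_wide below -0.014 m and z of jar_third in the frame of rack_wide below 0.083 m and y of jar_next in the frame of rack_wide between -0.012 and 0.012 m and y of jar_third in the frame of rack_wide between -0.012 and 0.012 m and value of joint switch above 0.85 rad and linear speed of jar_next below 0.03 m/s and distance of each of slim_1, slim_2, slim_3, mixing_1, mixing_2, bucket_1, adapter, clear_cap from where it was at the start of the episode below 0.025 m); the robot touches nothing.
It fails at once if the jar was dropped or thrown: moving faster than 0.7 m/s (a fall of 25 mm) out of the fingers (linear speed of jar_front above 0.7 m/s and contact force between the fingers and jar_front below 0.1 N).
It fails at once if a second jar was taken or pushed out of the wide lane (z of jar_next in the frame of rack_wide above 0.11 m or z of jar_third in the frame of rack_wide above 0.12 m or z of any of jar_next, jar_third in the frame of rack_wide below 0.045 m).
It fails at once if another jar or a bystander was moved by more than 40 mm (distance of any of slim_1, slim_2, slim_3, mixing_1, mixing_2, bucket_1, adapter, clear_cap from where it was at the start of the episode above 0.04 m).
It also fails if it takes over 54 s, if anything falls off the work surface, if the arm or the gripper's body presses on something with over 40 N, if the wrist force passes 120 N, or if a joint passes its speed limit or range.

## Working session

There is one attempt and no reset: what is moved stays moved. The work goes in short steps, Python scripts to look and compute and a shell command to move; the robot and the scene stay as the last step left them, time stands still between calls to the robot, and variables do not carry over. Pictures are saved under pics/ and viewed, at most 12 in all, crops included, and the job is handed in when it is done.

```bash
ls; mkdir -p pics; cat > look.py <<'E'
import cv2,sys
from workcell import bot
for n in sys.argv[2:]:
    im=bot.grab_frame(n); cv2.imwrite(f'pics/{sys.argv[1]}_{n}.png',im)
    print(n,bot.calibration(n))
s=bot.observe(); print({k:s[k] for k in('clock','position','tool_rot','grip_width')})
E
python3 look.py a side top wrist
```

```text
nudge.py
pics
workcell.py
side {'vfov': 55.382452796000706, 'cx': 316.29153590801025, 'cy': 244.96349311339887, 'eye': array([0.4514465 , 0.60660673, 0.54268953]), 'attitude': array([-2.13658129,  0.01649752, -2.93040786])}
top {'vfov': 49.95818074736387, 'cx': 326.80056751042827, 'cy': 242.75746172136448, 'eye': array([ 0.4020669 , -0.03650448,  1.03637962]), 'attitude': array([-2.92470022,  0.00447564, -1.71444673])}
wrist {'vfov': 65.70646984690485, 'cx': 324.2425717195722, 'cy': 238.758305063971, 'eye': array([0.19243063, 0.60083555, 0.37367022]), 'attitude': array([2.81678560e+00, 1.96542829e-03, 1.13144197e+00])}
{'clock': 0.15, 'position': array([0.26541111, 0.56556612, 0.23086902]), 'tool_rot': array([-3.14072594e+00,  1.85235956e-05,  2.70282524e+00]), 'grip_width': 0.08523492842831827}
```

View pics/a_top.png

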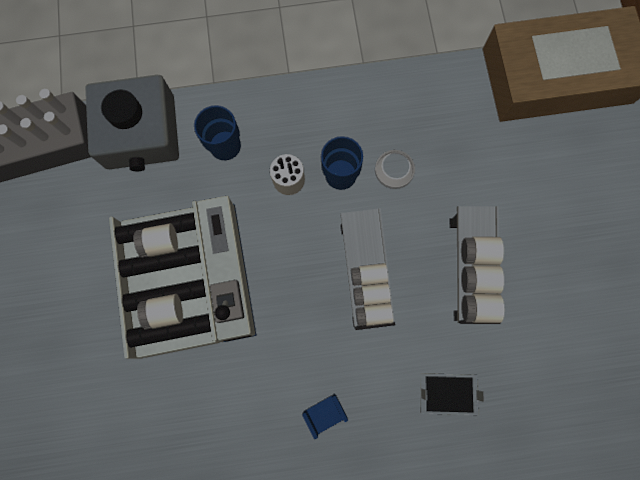

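View pics/a_side.png

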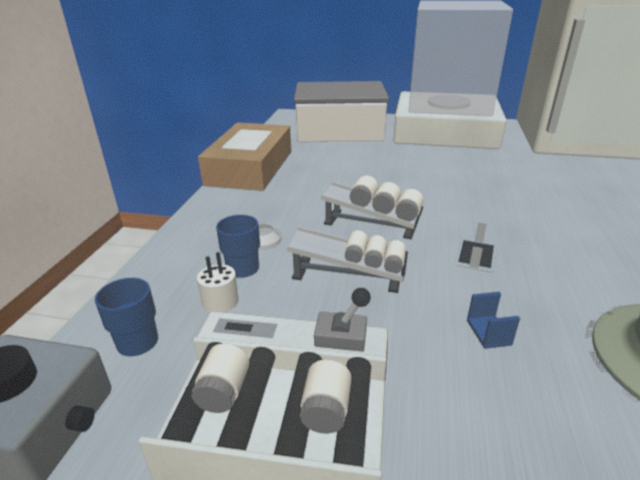

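The wide jars are in the right rack, front jar at about (483,309) in top and (409,205) in side. The mixer's middle place is at about (160,275) in top, and the lever ball at (222,313) in top and (361,297) in side. I'll zoom in for accurate pixels.

```bash
cat > crop.py <<'E'
import cv2,numpy as np
def crop(im,x0,y0,x1,y1,s):
    c=cv2.resize(im[y0:y1,x0:x1],None,fx=s,fy=s,interpolation=cv2.INTER_CUBIC)
    c=cv2.convertScaleAbs(c,alpha=1.4,beta=10)
    for x in range((x0+9)//10*10,x1,10):
        L=8 if x%50 else 16
        cv2.line(c,((x-x0)*s,0),((x-x0)*s,L),(0,255,255),1)
        if x%50==0: cv2.putText(c,str(x),((x-x0)*s+2,14),0,.4,(0,255,255),1)
    for y in range((y0+9)//10*10,y1,10):
        L=8 if y%50 else 16
        cv2.line(c,(0,(y-y0)*s),(L,(y-y0)*s),(0,255,255),1)
        if y%50==0: cv2.putText(c,str(y),(2,(y-y0)*s-2),0,.4,(0,255,255),1)
    return c
def pack(l,f):
    H=max(c.shape[0] for c in l); cv2.imwrite(f,np.hstack([cv2.copyMakeBorder(c,0,H-c.shape[0],0,4,0) for c in l]))
if __name__=='__main__':
    t=cv2.imread('pics/a_top.png'); s=cv2.imread('pics/a_side.png')
    pack([crop(t,105,190,260,360,3),crop(t,440,200,515,330,4)],'pics/c1.png')
    pack([crop(s,315,165,430,240,4),crop(s,180,280,395,440,1*2)][:1]+[crop(s,300,280,380,360,4)],'pics/c2.png')
E
python3 crop.py
```

```text
(no output)
```

View pics/c1.png

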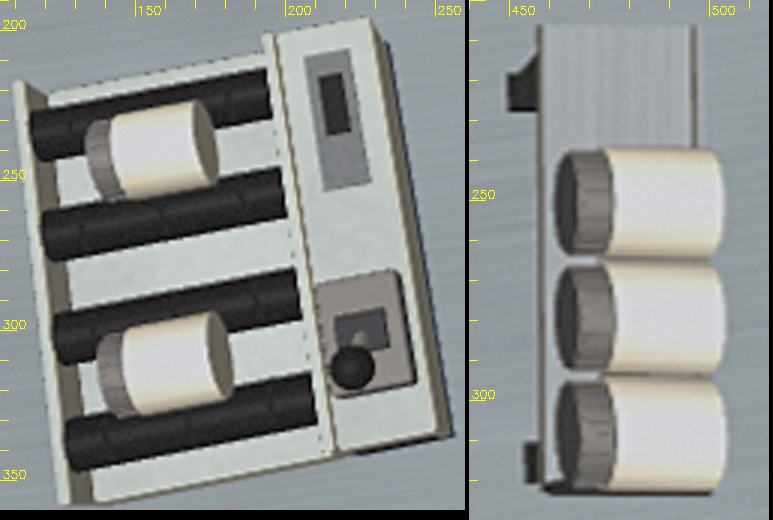

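View pics/c2.png

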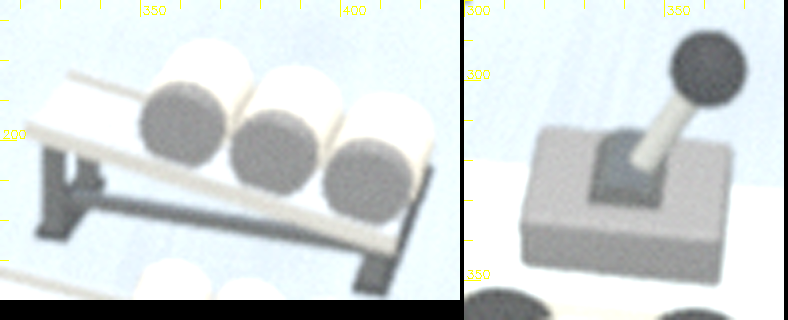

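```bash
cat > fit.py <<'E'
import numpy as np
from scipy.optimize import least_squares
from scipy.spatial.transform import Rotation as R
from workcell import bot
C={n:bot.calibration(n) for n in('top','side')}
def proj(n,p):
    c=C[n]; f=240/np.tan(np.radians(c['vfov']/2))
    q=R.from_euler('xyz',c['attitude']).inv().apply(np.atleast_2d(p)-c['eye'])
    return np.c_[c['cx']+f*q[:,0]/q[:,2],c['cy']+f*q[:,1]/q[:,2]]
def tri(t,s):
    r=least_squares(lambda p:np.r_[(proj('top',p)-t).ravel(),(proj('side',p)-s).ravel()],[.5,0,.1]); return r.x.round(4),r.fun.round(1)
for n,t,s in [('cap1',(464.8,308.2),(406.7,210.2)),('cap2',(464.8,279.5),(383.5,203.2)),('cap3',(464.8,251),(360.5,196.5)),
  ('ball',(222.3,312.3),(361,297)),('mix2cap',(138.3,242.7),(214,394)),('mix1cap',(141.7,316),(324,411))]: print(n,*tri(t,s))
def fit(obs,x0):
    m=np.array([o[0] for o in obs])
    def W(v): return R.from_euler('z',v[2]).apply(m)+[v[0],v[1],0]
    def fun(v):
        w=W(v); return np.concatenate([(proj(o[1],w[i])[0]-o[2]) for i,o in enumerate(obs)])
    r=least_squares(fun,x0,loss='soft_l1'); print(r.x.round(4)); print(fun(r.x).round(1).reshape(-1,2).tolist()); return r.x
P=lambda x,y:(105+x/3,190+y/3)
mm=1e-3*np.array
mix=[(mm([x,76,75]),'top',P(*p)) for x,p in zip((99,33,-33,-99),((38,135),(48,235),(60,337),(70,445)))]
mix+=[(mm([135,-76,90]),'top',P(264,35)),(mm([-135,-76,90]),'top',P(335,455)),(mm([135,-146,85]),'top',P(370,18)),(mm([-135,-146,85]),'top',P(438,434))]
mix+=[(mm([x,y,110]),'top',P(*p)) for x,y,p in ((-35,-90,(318,287)),(-35,-140,(397,272)),(-105,-140,(413,382)),(-105,-90,(331,395)))]
mix+=[(mm([66,33,104]),'top',P(100,158)),(mm([-66,33,104]),'top',P(110,378)),(mm([66,33,104]),'side',(214,394)),(mm([-66,33,104]),'side',(324,411))]
v=fit(mix,[.5,.2,0])
for p in ([0,0,.104],[-.07,-.115,.107]): print('mixer pt',p,(R.from_euler('z',v[2]).apply(p)+[v[0],v[1],0]).round(4))
Q=lambda x,y:(440+(x-469)/4,200+y/4)
rk=[(mm([112.5,38.5,77]),'top',Q(540,25)),(mm([-112.5,38.5,39]),'top',Q(540,490)),(mm([112.5,-38.5,77]),'top',Q(697,25))]
for x,z,t,s in ((-81,64,(464.8,308.2),(406.7,210.2)),(-27,73,(464.8,279.5),(383.5,203.2)),(26,82,(464.8,251),(360.5,196.5))):
    rk+=[(mm([x,33,z]),'top',t),(mm([x,33,z]),'side',s)]
v=fit(rk,[.5,-.2,0])
for p in ([-.081,0,.064],[-.027,0,.073]): print('rack pt',p,(R.from_euler('z',v[2]).apply(p)+[v[0],v[1],0]).round(4))
E
python3 fit.py
```

```text
cap1 [ 0.4521 -0.3006  0.0666] [ 0.   0.3 -0.4 -0.1]
cap2 [ 0.5042 -0.3091  0.0747] [ 0.1  0.4 -0.5 -0.1]
cap3 [ 0.5567 -0.3178  0.0823] [ 0.1  0.4 -0.4 -0.1]
ball [0.4995 0.1322 0.1593] [ 0.1  0.3 -0.3 -0. ]
mix2cap [0.6523 0.2819 0.1095] [ 0.4  1.4 -0.9 -0.3]
mix1cap [0.5191 0.2836 0.1145] [-0. -0.  0.  0.]Traceback (most recent call last):
  File "fit.py", line 21, in <module>
    mm=1e-3*np.array
       ~~~~^~~~~~~~~
TypeError: unsupported operand type(s) for *: 'float' and 'builtin_function_or_method'
```

```bash
sed -i 's/^mm=.*/mm=lambda a:np.array(a)*1e-3/' fit.py; python3 fit.py | tail -n +7
```

```text
[0.5886 0.2501 0.0439]
[[1.3, 0.4], [1.5, 0.4], [1.1, 0.8], [1.5, 0.1], [-0.0, -0.4], [-4.1, 0.4], [1.2, -0.5], [0.3, 0.2], [-0.9, -0.6], [0.1, -0.7], [0.6, 0.8], [0.2, 1.8], [-0.7, 2.0], [3.9, -1.0], [-2.2, 5.5], [-1.1, 3.3]]
mixer pt [0, 0, 0.104] [0.5886 0.2501 0.104 ]
mixer pt [-0.07, -0.115, 0.107] [0.5237 0.1322 0.107 ]
[ 0.5282 -0.3457 -0.1399]
[[0.1, 1.0], [2.1, 3.6], [0.7, 0.8], [0.3, 0.1], [-0.7, 0.7], [-0.3, -0.4], [-1.4, 0.5], [-0.8, -0.4], [-1.3, 0.2]]
rack pt [-0.081, 0, 0.064] [ 0.448  -0.3344  0.064 ]
rack pt [-0.027, 0, 0.073] [ 0.5014 -0.342   0.073 ]
```

```bash
cat > plan.py <<'E'
# usage: plan.py 'x,y,z,yaw' ... : offsets in tool axes, each from the previous pose
import sys,numpy as np
from scipy.spatial.transform import Rotation as R
from workcell import bot
s=bot.observe(); p=s['position']; r=R.from_euler('xyz',s['tool_rot'])
print('at',p.round(4),s['tool_rot'].round(3),'clock',s['clock'])
for a in sys.argv[1:]:
    x,y,z,w=map(float,a.split(',')); q=R.from_euler('xyz',[np.pi,0,w])
    print(a,'->',r.inv().apply(np.array([x,y,z])-p).round(4),(r.inv()*q).as_rotvec().round(3))
    p=np.array([x,y,z]); r=q
E
python3 plan.py .44,.32,.26,1.8 .54,.05,.26,0.9 .50,-.2,.24,0.0 .448,-.334,.2,-.145
```

```text
at [0.2654 0.5656 0.2309] [-3.141  0.     2.703] clock 0.15
.44,.32,.26,1.8 -> [-0.2624 -0.1482 -0.029 ] [-0.001  0.     0.903]
.54,.05,.26,0.9 -> [-0.2857  0.036   0.    ] [ 0.  -0.   0.9]
.50,-.2,.24,0.0 -> [-0.2207  0.1241  0.02  ] [ 0.  -0.   0.9]
.448,-.334,.2,-.145 -> [-0.052  0.134  0.04 ] [ 0.    -0.     0.145]
```
Rows: interpolate linear. I'll give full target repeated? "A row lasts 1/8 s, at most...; what a row doesn't reach later rows make up". So repeating target rows works. Speed-limits honoured presumably.

The rows are not in the units I measure in: shifts go in units of 100 mm and turns go in units of 0.1 rad. I convert before sending: -0.262 m is -2.62, -0.21 m is -2.1, 0.9 rad is 9.

```bash
T='x'
python3 nudge.py '{"jaw": [0.085,0.085,0.085,0.085,0.085],"x": [-0.5,-1,-1.6,-2.1,-2.62],"y": [-0.3,-0.6,-0.9,-1.2,-1.48],"z": [-0.29,-0.29,-0.29,-0.29,-0.29],"rx": [0,0,0,0,0],"ry": [0,0,0,0,0],"rz": [1.8,3.6,5.4,7.2,9]}'
python3 plan.py .54,.05,.26,0.9
```

```text
clock: 0.78
position: [0.4407, 0.3186, 0.2604]
tool_rot: [3.141, -0.0, 1.797]
force: [0.6, 1.1, 0.3]
grip_width: 0.085
finger_force: 0.0
at [0.4407 0.3186 0.2604] [ 3.141 -0.     1.797] clock 0.775
.54,.05,.26,0.9 -> [-0.284   0.0366  0.0004] [ 0.    -0.     0.897]
```

To row units: -0.284 m is -2.84, -0.23 m is -2.3, 0.9 rad is 9.

```bash
python3 nudge.py '{"jaw": [0.085,0.085,0.085,0.085,0.085],"x": [-0.6,-1.2,-1.7,-2.3,-2.84],"y": [0.07,0.14,0.21,0.28,0.36],"z": [0,0,0,0,0],"rx": [0,0,0,0,0],"ry": [0,0,0,0,0],"rz": [1.8,3.6,5.4,7.2,9]}'
python3 nudge.py '{"jaw": [0.085,0.085,0.085,0.085,0.085],"x": [-0.45,-0.9,-1.3,-1.75,-2.2],"y": [0.25,0.5,0.75,1,1.24],"z": [0.04,0.08,0.12,0.16,0.2],"rx": [0,0,0,0,0],"ry": [0,0,0,0,0],"rz": [1.8,3.6,5.4,7.2,9]}'
python3 plan.py .42,-.334,.22,-.145
```

```text
clock: 1.4
position: [0.5405, 0.0504, 0.2604]
tool_rot: [3.141, -0.0, 0.897]
force: [0.9, 0.4, 0.3]
grip_width: 0.0854
finger_force: 0.0
clock: 2.02
position: [0.5008, -0.1986, 0.2402]
tool_rot: [-3.142, -0.0, -0.003]
force: [0.7, -0.5, -0.2]
grip_width: 0.085
finger_force: 0.0
at [ 0.5008 -0.1986  0.2402] [-3.142e+00 -0.000e+00 -3.000e-03] clock 2.025
.42,-.334,.22,-.145 -> [-0.0805  0.1356  0.0202] [-0.    -0.     0.142]
```

```bash
python3 nudge.py '{"jaw": [0.085,0.085,0.085,0.085],"x": [-0.2,-0.37,-0.53,-0.53],"y": [0.45,0.9,1.356,1.356],"z": [0.13,0.26,0.4,0.4],"rx": [0,0,0,0],"ry": [0,0,0,0],"rz": [0.5,1,1.42,1.42]}'
python3 look.py b wrist; python3 -c "
import cv2;im=cv2.imread('pics/b_wrist.png');cv2.imwrite('pics/b2.png',cv2.resize(im,(800,600)))"
```

```text
clock: 2.52
position: [0.4461, -0.3361, 0.1995]
tool_rot: [3.14, 0.002, -0.145]
force: [-0.0, 1.0, 0.2]
grip_width: 0.0849
finger_force: 0.0
wrist {'vfov': 65.70646984690485, 'cx': 324.2425717195722, 'cy': 238.758305063971, 'eye': array([ 0.53007266, -0.34553683,  0.34251285]), 'attitude': array([ 2.81567089e+00, -1.29346336e-03, -1.71356997e+00])}
{'clock': 2.575, 'position': array([ 0.44744778, -0.33422793,  0.19983019]), 'tool_rot': array([ 3.14141158e+00,  1.08028391e-03, -1.42281004e-01]), 'grip_width': 0.08471277769685111}
```

View pics/b_wrist.png

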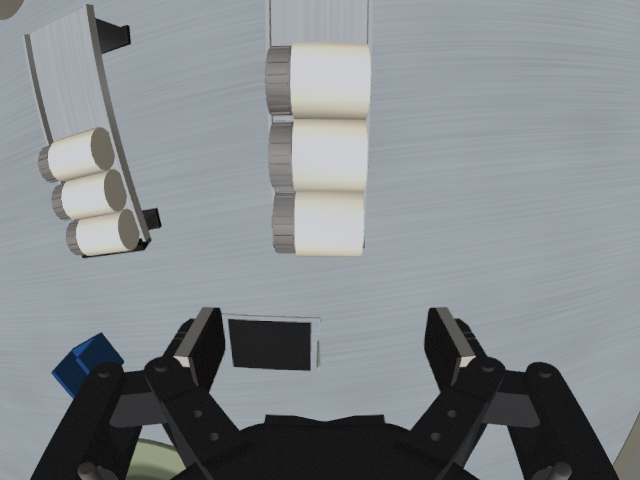

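The wrist view shows the front jar from cap edge (273,223) to base edge (365,224), nearly centred on the fingers and square to them.

```bash
cat > wr.py <<'E'
import numpy as np
from scipy.spatial.transform import Rotation as R
def ground(u,v,z,c):
    f=240/np.tan(np.radians(c['vfov']/2)); d=np.array([u-c['cx'],v-c['cy']]); r=np.hypot(*d); t=r/f
    ray=R.from_euler('xyz',c['attitude']).apply(np.r_[np.sin(t)*d/r,np.cos(t)])
    return (c['eye']+ray*(z-c['eye'][2])/ray[2]).round(4)
if __name__=='__main__':
    c=dict(vfov=65.70646984690485,cx=324.2425717195722,cy=238.758305063971,eye=np.array([ 0.53007266, -0.34553683,  0.34251285]),attitude=np.array([ 2.81567089e+00, -1.29346336e-03, -1.71356997e+00]))
    for l,r,z in (((273,223),(365,224),.064),((269,157),(368,156),.073),((266,80),(371,80),.082)):
        a,b=ground(*l,z,c),ground(*r,z,c); print(a,b,(a+b)/2,np.linalg.norm(a-b).round(4),np.arctan2(-(b-a)[0],-(b-a)[1]))
E
python3 wr.py
```

```text
[ 0.4555 -0.2945  0.064 ] [ 0.4444 -0.3659  0.064 ] [ 0.44995 -0.3302   0.064  ] 0.0723 0.1542276099130613
[ 0.5078 -0.302   0.073 ] [ 0.4981 -0.3734  0.073 ] [ 0.50295 -0.3377   0.073  ] 0.0721 0.1350276827752225
[ 0.5628 -0.3101  0.082 ] [ 0.5522 -0.3815  0.082 ] [ 0.5575 -0.3458  0.082 ] 0.0722 0.14738289298938198
```

```bash
python3 plan.py .449,-.332,.042,-.146
```

```text
at [ 0.4474 -0.3342  0.1998] [ 3.141e+00  1.000e-03 -1.420e-01] clock 2.575
.449,-.332,.042,-.146 -> [ 0.0014 -0.0025  0.1578] [0.    0.001 0.004]
```

To row units: 0.158 m is 1.58, 0.15 m is 1.5.

```bash
python3 nudge.py '{"jaw": [0.085,0.085,0.085,0.085,0.085],"x": [0.01,0.01,0.01,0.01,0.01],"y": [-0.02,-0.02,-0.02,-0.02,-0.02],"z": [0.5,1,1.3,1.5,1.58],"rx": [0,0,0,0,0],"ry": [0,0,0,0,0],"rz": [0,0,0,0,0]}'
python3 nudge.py '{"jaw": [0.06,0.06,0.06,0.06],"x": [0,0,0,0],"y": [0,0,0,0],"z": [0,0,0,0],"rx": [0,0,0,0],"ry": [0,0,0,0],"rz": [0,0,0,0]}' 40
python3 look.py c wrist|tail -1
```

```text
clock: 3.2
position: [0.4502, -0.3306, 0.0418]
tool_rot: [-3.141, 0.0, -0.138]
force: [0.0, -1.2, 0.4]
grip_width: 0.0854
finger_force: 0.0
clock: 3.7
position: [0.4503, -0.3312, 0.0431]
tool_rot: [3.141, -0.001, -0.139]
force: [-0.8, 1.7, 7.7]
grip_width: 0.0659
finger_force: 45.3
{'clock': 3.75, 'position': array([ 0.45032257, -0.33123023,  0.04311673]), 'tool_rot': array([ 3.14140863e+00, -1.24065672e-03, -1.39213377e-01]), 'grip_width': 0.06530467757901426}
```

View pics/c_wrist.png

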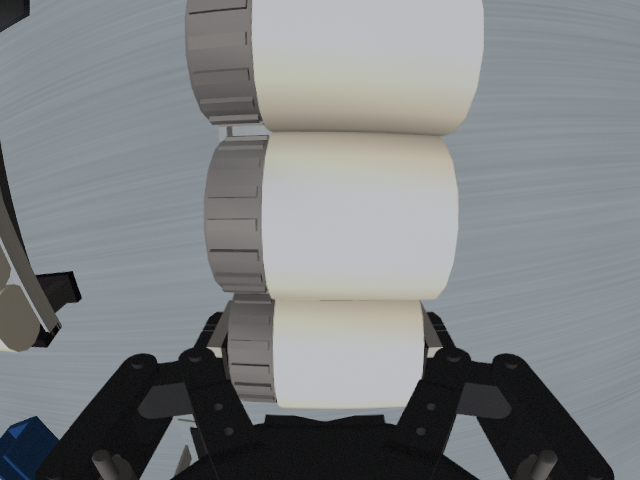

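The jar is held across its flat ends (opening 65.3 mm, cap at (250,350)). Lift it straight up.

To row units: -0.08 m is -0.8, -0.055 m is -0.55.

```bash
python3 nudge.py '{"jaw": [0.06,0.06,0.06,0.06,0.06],"x": [0,0,0,0,0],"y": [0,0,0,0,0],"z": [-0.12,-0.24,-0.36,-0.55,-0.8],"rx": [0,0,0,0,0],"ry": [0,0,0,0,0],"rz": [0,0,0,0,0]}'
python3 nudge.py '{"jaw": [0.06,0.06,0.06,0.06,0.06],"x": [0,0,0,0,0],"y": [0,0,0,0,0],"z": [-0.3,-0.6,-0.9,-1.1,-1.1],"rx": [0,0,0,0,0],"ry": [0,0,0,0,0],"rz": [0,0,0,0,0]}'
python3 look.py d side wrist|tail -1; python3 -c "
import cv2;from crop import *
s=cv2.imread('pics/d_side.png');w=cv2.imread('pics/d_wrist.png')
pack([crop(s,300,100,440,250,3),cv2.resize(w,(373,280))],'pics/d1.png')"
```

```text
clock: 4.38
position: [0.4497, -0.331, 0.1237]
tool_rot: [-3.142, 0.0, -0.139]
force: [0.6, -0.4, -0.8]
grip_width: 0.0654
finger_force: 44.9
clock: 5.0
position: [0.4502, -0.3314, 0.2341]
tool_rot: [3.141, -0.003, -0.139]
force: [-0.8, 0.3, -1.6]
grip_width: 0.0654
finger_force: 45.0
{'clock': 5.1, 'position': array([ 0.44974683, -0.33076859,  0.23221728]), 'tool_rot': array([-3.14129757e+00,  2.59395601e-05, -1.39100887e-01]), 'grip_width': 0.06559587999770257}
```

View pics/d1.png

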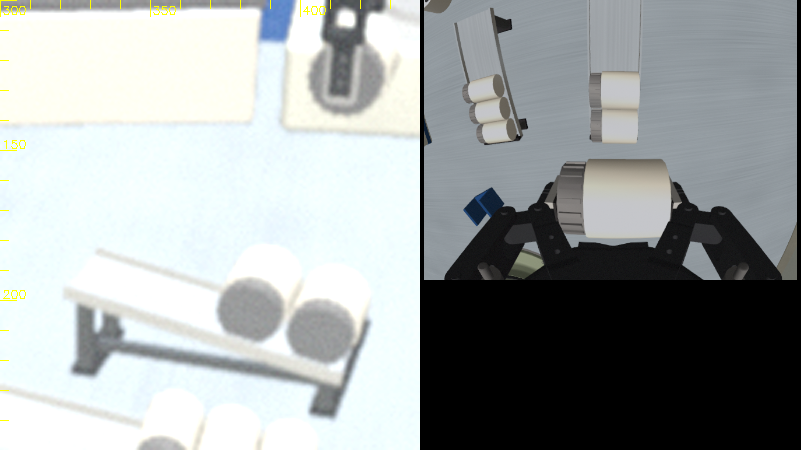

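Both jars have rolled to the stop (caps at (406,211) and (383,203) in side, matching the first two start positions), and the front jar is held. Now over to the mixer.

```bash
python3 - <<'E'
exec(open('fit.py').read().split("for n,t,s")[0])
r=least_squares(lambda p:(proj('side',[p[0],-.298,p[1]])-(415.7,125)).ravel(),[.45,.25]); print('cap x,z',r.x)
E
python3 plan.py .56,-.06,.27,-.05 .5886,.2,.27,.044 .5886,.25,.2,.044
```

```text
cap x,z [0.45053516 0.25697993]
at [ 0.4497 -0.3308  0.2322] [-3.141  0.    -0.139] clock 5.1
.56,-.06,.27,-.05 -> [ 0.0716 -0.2835 -0.0377] [-0.     0.    -0.089]
.5886,.2,.27,.044 -> [ 0.0156 -0.2611 -0.    ] [ 0.     0.    -0.094]
.5886,.25,.2,.044 -> [ 0.0022 -0.05    0.07  ] [0. 0. 0.]
```

```bash
python3 nudge.py '{"jaw": [0.06,0.06,0.06,0.06,0.06],"x": [0.12,0.26,0.4,0.56,0.716],"y": [-0.5,-1.1,-1.7,-2.3,-2.835],"z": [-0.2,-0.4,-0.4,-0.4,-0.4],"rx": [0,0,0,0,0],"ry": [0,0,0,0,0],"rz": [-0.2,-0.4,-0.6,-0.8,-0.89]}'
python3 nudge.py '{"jaw": [0.06,0.06,0.06,0.06,0.06],"x": [0.03,0.06,0.09,0.126,0.156],"y": [-0.6,-1.2,-1.8,-2.35,-2.61],"z": [0,0,0,0,0],"rx": [0,0,0,0,0],"ry": [0,0,0,0,0],"rz": [-0.2,-0.4,-0.6,-0.8,-0.94]}'
python3 plan.py .5886,.25,.2,.044
```

```text
clock: 5.72
position: [0.5603, -0.0578, 0.2716]
tool_rot: [-3.141, 0.001, -0.049]
force: [0.5, -0.1, -1.3]
grip_width: 0.0656
finger_force: 45.6
clock: 6.35
position: [0.5881, 0.203, 0.2709]
tool_rot: [3.141, 0.002, 0.048]
force: [-0.2, -1.3, -2.4]
grip_width: 0.0658
finger_force: 45.6
at [0.5881 0.203  0.2709] [3.141e+00 2.000e-03 4.800e-02] clock 6.35
.5886,.25,.2,.044 -> [ 0.0028 -0.0469  0.0709] [0.    0.002 0.004]
```

To row units: 0.071 m is 0.71, -0.047 m is -0.47.

```bash
python3 nudge.py '{"jaw": [0.06,0.06,0.06,0.06],"x": [0.01,0.02,0.02,0.02],"y": [-0.2,-0.47,-0.47,-0.47],"z": [0.3,0.71,0.71,0.71],"rx": [0,0,0,0],"ry": [0,0,0,0],"rz": [0,0,0,0]}'
python3 look.py e wrist side; python3 -c "
import cv2;from crop import *
s=cv2.imread('pics/e_side.png');w=cv2.imread('pics/e_wrist.png')
pack([crop(s,140,260,400,480,1),w[:, 20:550]],'pics/e1.png')"
```

```text
clock: 6.85
position: [0.5891, 0.2454, 0.2014]
tool_rot: [3.141, 0.0, 0.043]
force: [0.1, -0.8, -1.9]
grip_width: 0.0655
finger_force: 45.6
wrist {'vfov': 65.70646984690485, 'cx': 324.2425717195722, 'cy': 238.758305063971, 'eye': array([0.67244526, 0.24917731, 0.34484702]), 'attitude': array([ 2.81741894e+00, -1.48564951e-03, -1.52911647e+00])}
side {'vfov': 55.382452796000706, 'cx': 316.29153590801025, 'cy': 244.96349311339887, 'eye': array([0.4514465 , 0.60660673, 0.54268953]), 'attitude': array([-2.13658129,  0.01649752, -2.93040786])}
{'clock': 6.95, 'position': array([0.5894013 , 0.24550286, 0.2022216 ]), 'tool_rot': array([-3.14153335e+00, -1.15566599e-03,  4.22281217e-02]), 'grip_width': 0.06548683635379836}
```

View pics/e1.png

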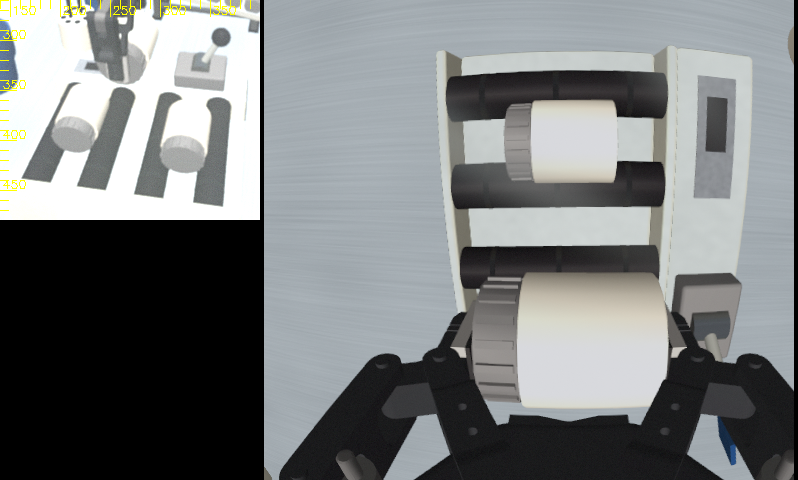

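```bash
python3 - <<'E'
import numpy as np
from wr import ground
c=dict(vfov=65.70646984690485,cx=324.2425717195722,cy=238.758305063971,eye=np.array([0.67244526, 0.24917731, 0.34484702]),attitude=np.array([ 2.81741894e+00, -1.48564951e-03, -1.52911647e+00]))
w=np.array([.5886,.2501]);a=.044
for x,l,r in ((99,(203,98),(422,95)),(33,(209,187),(420,185)),(-33,(217,267),(414,264))):
    A,B=ground(*l,.075,c),ground(*r,.075,c); d=(A-B)[:2]
    print(x,A,B,np.linalg.norm(d).round(4),'yaw',np.arctan2(-d[0],d[1]).round(3),'origin est',((A+B)/2)[:2]-x*1e-3*np.array([np.cos(a),np.sin(a)]))
E
python3 plan.py .5886,.2501,.0835,.05
```

```text
99 [0.6872 0.3385 0.075 ] [0.6947 0.1787 0.075 ] 0.16 yaw 0.047 origin est [0.59204582 0.25424541]
33 [0.6197 0.3342 0.075 ] [0.6274 0.1749 0.075 ] 0.1595 yaw 0.048 origin est [0.59058194 0.25309847]
-33 [0.5542 0.3308 0.075 ] [0.5635 0.1722 0.075 ] 0.1589 yaw 0.059 origin est [0.59181806 0.25295153]
at [0.5894 0.2455 0.2022] [-3.142e+00 -1.000e-03  4.200e-02] clock 6.95
.5886,.2501,.0835,.05 -> [-0.0007 -0.0046  0.1187] [-0.    -0.001 -0.008]
```

```bash
python3 nudge.py '{"jaw": [0.06,0.06,0.06,0.06,0.06],"x": [0.005,0.005,0.005,0.005,0.005],"y": [-0.02,-0.055,-0.055,-0.055,-0.055],"z": [0.3,0.6,0.85,1.05,1.13],"rx": [0,0,0,0,0],"ry": [0,0,0,0,0],"rz": [-0.03,-0.06,-0.06,-0.06,-0.06]}'
python3 nudge.py '{"jaw": [0.06,0.06],"x": [0,0],"y": [0,0],"z": [0.025,0.025],"rx": [0,0],"ry": [0,0],"rz": [0,0]}'
python3 nudge.py '{"jaw": [0.06,0.06],"x": [0,0],"y": [0,0],"z": [0.02,0.02],"rx": [0,0],"ry": [0,0],"rz": [0,0]}'
```

```text
clock: 7.58
position: [0.5891, 0.2518, 0.0878]
tool_rot: [3.141, 0.0, 0.049]
force: [-0.1, -0.4, -1.1]
grip_width: 0.0653
finger_force: 45.8
clock: 7.82
position: [0.5894, 0.2522, 0.0864]
tool_rot: [-3.141, -0.001, 0.05]
force: [0.1, -1.4, -1.2]
grip_width: 0.0657
finger_force: 45.8
clock: 8.07
position: [0.5902, 0.2524, 0.0849]
tool_rot: [-3.141, -0.003, 0.05]
force: [3.2, -0.0, 3.6]
grip_width: 0.0656
finger_force: 46.4
```

```bash
python3 nudge.py '{"jaw": [0.06,0.06,0.06],"x": [0.02,0.02,0.02],"y": [0,0,0],"z": [0,0.015,0.015],"rx": [0,0,0],"ry": [0,0,0],"rz": [0,0,0]}'
```

```text
clock: 8.45
position: [0.5912, 0.2524, 0.0837]
tool_rot: [-3.141, -0.0, 0.05]
force: [-7.7, -1.2, 23.1]
grip_width: 0.0655
finger_force: 48.4
```

To row units: -0.001 m is -0.01, -0.0006 m is -0.006.

```bash
python3 nudge.py '{"jaw": [0.06,0.06],"x": [-0.006,-0.006],"y": [0,0],"z": [-0.01,-0.01],"rx": [0,0],"ry": [0,0],"rz": [0,0]}'
python3 nudge.py '{"jaw": [0.07,0.075,0.08,0.085,0.085],"x": [0,0,0,0,0],"y": [0,0,0,0,0],"z": [0,0,0,0,0],"rx": [0,0,0,0,0],"ry": [0,0,0,0,0],"rz": [0,0,0,0,0]}' 20
python3 look.py f side wrist|tail -1; python3 -c "
import cv2;from crop import *
s=cv2.imread('pics/f_side.png');w=cv2.imread('pics/f_wrist.png')
pack([crop(s,180,280,400,450,2)[:, :400],cv2.resize(w,(380,285))],'pics/f1.png')"
```

```text
clock: 8.7
position: [0.5911, 0.2524, 0.0838]
tool_rot: [-3.141, -0.001, 0.05]
force: [3.2, 1.0, 8.5]
grip_width: 0.0655
finger_force: 46.7
clock: 9.32
position: [0.5904, 0.2523, 0.0832]
tool_rot: [3.142, 0.0, 0.05]
force: [-1.0, -0.1, -0.4]
grip_width: 0.0855
finger_force: 0.0
{'clock': 9.425, 'position': array([0.59039945, 0.2522193 , 0.08327135]), 'tool_rot': array([3.14153813e+00, 7.19390613e-05, 4.97061410e-02]), 'grip_width': 0.08493357481788602}
```

View pics/f1.png

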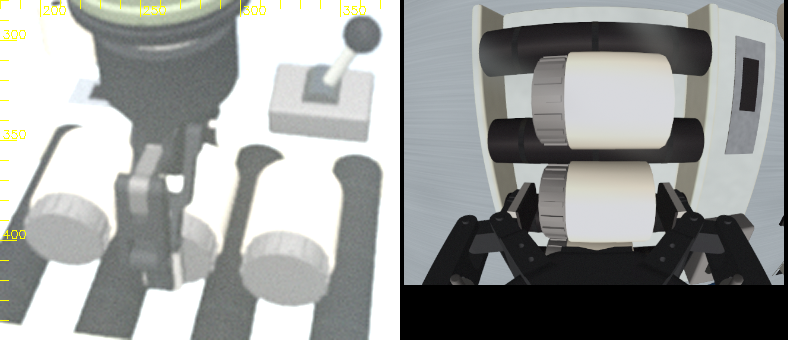

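The jar lies in the middle place and is free of the fingers (force 0). Rise, then go to the -x side of the lever.

```bash
python3 nudge.py '{"jaw": [0.085,0.085,0.085,0.085,0.085],"x": [0,0,0,0,0],"y": [0,0,0,0,0],"z": [-0.2,-0.6,-1.1,-1.6,-1.8],"rx": [0,0,0,0,0],"ry": [0,0,0,0,0],"rz": [0,0,0,0,0]}'
python3 plan.py .45,.133,.26,.048 .45,.133,.14,.048 .536,.137,.14,.048; python3 look.py g side|tail -1;python3 - <<'E'
exec(open('fit.py').read().split("for n,t,s")[0])
import cv2; im=cv2.imread('pics/g_side.png')[280:320,340:380]; g=(im.max(2)<90); n,l,st,ce=cv2.connectedComponentsWithStats(g.astype('uint8')); print(st,ce+[340,280])
E
```

```text
clock: 10.05
position: [0.5912, 0.252, 0.2678]
tool_rot: [-3.14, -0.004, 0.049]
force: [-1.1, -0.6, -1.1]
grip_width: 0.0854
finger_force: 0.0
at [0.5912 0.252  0.2678] [-3.14  -0.004  0.049] clock 10.05
.45,.133,.26,.048 -> [-0.147  0.112  0.007] [-0.002 -0.004  0.001]
.45,.133,.14,.048 -> [ 0.   -0.    0.12] [0. 0. 0.]
.536,.137,.14,.048 -> [0.0861 0.0001 0.    ] [0. 0. 0.]
{'clock': 10.1, 'position': array([0.59167578, 0.25217968, 0.26911285]), 'tool_rot': array([-3.13914899, -0.00511678,  0.04924524]), 'grip_width': 0.08474278652750135}
[[   0    0   40   40 1362]
 [  12    9   18   17  238]] [[359.31277533 299.94860499]
 [360.57142857 296.93277311]]
```

```bash
python3 nudge.py '{"jaw": [0.0,0.0,0.0,0.0,0.0],"x": [-0.45,-0.9,-1.3,-1.47,-1.47],"y": [0.35,0.7,1,1.12,1.12],"z": [0,0,0.04,0.07,0.07],"rx": [0,0,0,0,0],"ry": [0,0,0,0,0],"rz": [0,0,0,0,0]}'
python3 nudge.py '{"jaw": [0.0,0.0,0.0,0.0],"x": [0,0,0,0],"y": [0,0,0,0],"z": [0.4,0.8,1.2,1.2],"rx": [0,0,0,0],"ry": [0,0,0,0],"rz": [0,0,0,0]}'
python3 plan.py .536,.136,.14,.048
```

```text
clock: 10.72
position: [0.4484, 0.1325, 0.2571]
tool_rot: [-3.14, -0.0, 0.049]
force: [0.7, 0.6, 1.1]
grip_width: 0.0002
finger_force: 0.0
clock: 11.22
position: [0.4487, 0.1327, 0.135]
tool_rot: [3.14, 0.003, 0.049]
force: [0.4, 0.3, 0.9]
grip_width: -0.0001
finger_force: 0.0
at [0.4487 0.1327 0.135 ] [3.14e+00 3.00e-03 4.90e-02] clock 11.225
.536,.136,.14,.048 -> [ 0.0873  0.001  -0.0052] [0.002 0.003 0.001]
```

To row units: 0.082 m is 0.82, 0.075 m is 0.75.

```bash
python3 nudge.py '{"jaw": [0.0,0.0,0.0,0.0,0.0],"x": [0.2,0.4,0.6,0.75,0.82],"y": [0,0,0,0,0],"z": [-0.05,-0.05,-0.05,-0.05,-0.05],"rx": [0,0,0,0,0],"ry": [0,0,0,0,0],"rz": [0,0,0,0,0]}'
python3 nudge.py '{"jaw": [0.0,0.0,0.0],"x": [0.03,0.05,0.05],"y": [0,0,0],"z": [0,0,0],"rx": [0,0,0],"ry": [0,0,0],"rz": [0,0,0]}'
```

```text
clock: 11.85
position: [0.5317, 0.1374, 0.1428]
tool_rot: [-3.141, -0.0, 0.05]
force: [-25.6, -1.3, 13.7]
grip_width: 0.0003
finger_force: 13.1
clock: 12.22
position: [0.5318, 0.1373, 0.1421]
tool_rot: [-3.141, 0.009, 0.05]
force: [-34.3, -2.0, 26.8]
grip_width: 0.0003
finger_force: 19.9
```

Force of -34 N means the end stop is reached. Back off, rise clear and check.

To row units: -0.13 m is -1.3, -0.09 m is -0.9.

```bash
python3 nudge.py '{"jaw": [0.0,0.0,0.0,0.0,0.0],"x": [-0.2,-0.6,-0.8,-0.8,-0.8],"y": [0,0,0,0,0],"z": [0,0,-0.4,-0.9,-1.3],"rx": [0,0,0,0,0],"ry": [0,0,0,0,0],"rz": [0,0,0,0,0]}'
python3 nudge.py '{"jaw": [0.0,0.0],"x": [0,0],"y": [0,0],"z": [0,0],"rx": [0,0],"ry": [0,0],"rz": [0,0]}'
python3 look.py h side top|tail -1; python3 -c "
import cv2;from crop import *
s=cv2.imread('pics/h_side.png');t=cv2.imread('pics/h_top.png')
pack([cv2.resize(s,(400,300)) ,crop(s,180,280,380,450,2)[:,:396]],'pics/h1.png')
cv2.imwrite('pics/h1.png',cv2.vconcat([cv2.imread('pics/h1.png')[:300,:640],cv2.resize(t,(640,480))[190:480]]))"
```

```text
clock: 12.85
position: [0.4562, 0.1332, 0.2742]
tool_rot: [-3.141, -0.001, 0.049]
force: [-0.4, 0.9, -0.2]
grip_width: -0.0001
finger_force: 0.0
clock: 13.1
position: [0.4559, 0.1336, 0.2716]
tool_rot: [-3.141, -0.0, 0.05]
force: [0.2, -0.2, -0.4]
grip_width: -0.0006
finger_force: 0.0
{'clock': 13.2, 'position': array([0.45577227, 0.13332098, 0.27088996]), 'tool_rot': array([3.14111358e+00, 9.45850580e-04, 4.96142018e-02]), 'grip_width': 6.270817529286118e-05}
```

View pics/h_side.png

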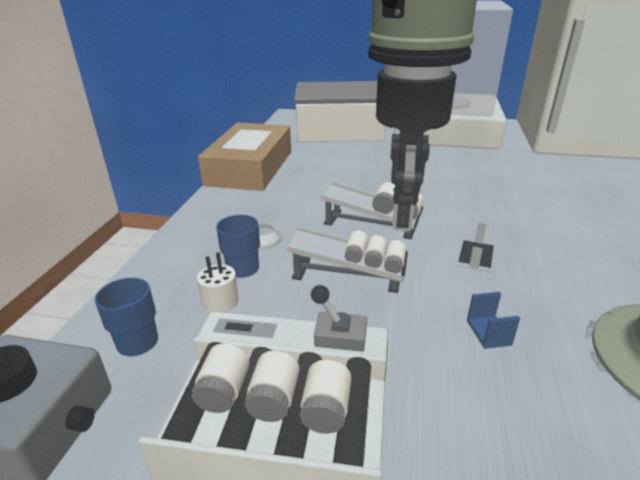

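View pics/h_top.png

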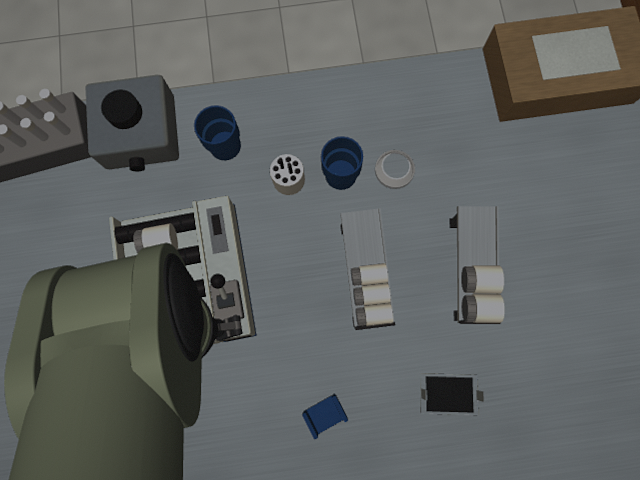

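The jar lies in line between the two neighbours (side cap at (268,401)). The lever leans the other way, with its ball at (320,294) in side and (218,281) in top. Check the angle, then hand in.

```bash
python3 - <<'E'
exec(open('fit.py').read().split("for n,t,s")[0])
p,r=tri((218,281.5),(320,294.3)); a=np.arctan2(p[0]-.525,p[2]-.107)+.5; print(p,r,'switch',a)
if a>.9: print(bot.job_done())
E
```

```text
[0.5539 0.1347 0.1574] [-0.  -0.1  0.1  0. ] switch 1.020640562322694
the job is handed in; nothing more can be done
None
```

The job is handed in, though the judging result was not shown: the front wide jar lies released in the mixer's middle place, the two jars behind it rolled down to the stop, and the switch lever is fully over (measured about 1.0 rad).

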